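Check a drying chopping board with the moisture meter

ROBOT

A 6-joint arm with a two-finger parallel gripper is mounted at the origin on the work surface. World frame = base frame: x ahead of the robot, y to its left, z up, the work surface at z = 0. Lengths are in mm, angles in rad, forces in N, time in s.
With the tool pointing down it reaches from about 300 to 775 mm from the base axis. Payload 14.6 kg.
Tool frame: the origin (TCP) lies at the very end of the fingers, on their centre line; the grasp point (between the pads) lies 19 mm behind it (grip_point_offset is the distance from the TCP to the grasp point, in mm); z points along the fingers, y is the line along which they close (so a half turn about z gives the same grasp; the last joint's range is limited). The gripper opens to 94 mm and grips with 3 to 60 N. Pads are 16 mm wide; open, the fingers measure 119 mm over their backs; the gripper's body (75 mm by 177 mm) begins 78 mm behind the grasp point.
Start: joints at [1.236, 0.3, 1.521, -0, 1.321, -0.067], TCP at [145.533, 530.386, 205.446] pointing down, gripper open.
Joint ranges: [-3.03, 3.03], [-0.79, 2.21], [0.23, 2.52], [-1.04, 4.18], [0, 3.07], [-2.55, 2.55]. Speed limits (rad/s): [2.22, 2.22, 2.57, 3.14, 3.14, 3.14].

INTERFACE

Orientations are given as [roll, pitch, yaw] about the fixed x, y, z axes, in that order (R = Rz(yaw) Ry(pitch) Rx(roll)).
In Python, from cell import read_state, camera, camera_info, sign_off, grip_point_offset gives the robot as it stands.
- The arm moves only by the shell command python3 -m handwheel 'ROWS' [FORCE]. ROWS is text: rows parted by semicolons, each of 5 numbers parted by spaces: the shift along the world's x, y, z in units of 40 mm (1.0 is 40 mm), then the turn about the world's z in units of 5 degrees (1.0 is 5 degrees), then the closure, from 0 (fully open) to 1 (shut). In form: dx dy dz yaw gripper; .... A call has 1 to 12 rows; each row shifts and turns the commanded pose from where the row before left it; what a row does not reach is not made up. A row lasts 1/12 s, in which the tool goes at most 41.7 mm and 7.16 degrees, less where a joint would pass 70% of its speed; a pose out of reach is approached as far as the arm can. A call is refused whole if a number of a shift passes 1 or a number of a turn 1, either way. A call with a gripper value outside its range is refused whole. The fingers move at their own pace and stop on an object; FORCE is the grip in N (left out, the last holds). Time passes only in rows, so rows that do not move let the fingers close. It gives the time, the measured TCP pose, the force, the opening and the grip force at its end, in the units of the state.
- read_state(): the state, without advancing time (a new reading comes with each control period).
- camera(name): name is "scene" or "side" or "wrist"; returns (picture, depth): 400x640x3 uint8, red, green, blue; 400x640 float32, mm along the optical axis (not along the pixel's ray), 0 where there is no reading.
- camera_info(name): a dict with "intrinsics" (3x3 intrinsics, pixels), "world_from_camera" (4x4, takes a point from camera to world coordinates). Camera axes: x right, y down, z forward; pixel columns grow to the right and rows downward; lengths in mm; the calibration is good to about 2 mm. A picture is of the moment at which its call begins: read the wrist's pose just before it. camera_info takes no time and is no camera call; for the wrist camera it gives the pose at the moment of the call.
- sign_off(): hands the job in; it is judged then, once.
The state is a dict: "clock": time; "joints": joint angles; "qd": joint speeds; "effort": joint torques, N m; "eef_pos": TCP position; "eef_rot": TCP orientation; "wrist_force": force on the tool from outside, world axes, zero at the start; "moment": the same for the moment, N m; "finger_gap": finger opening in mm; "finger_force": force on a finger pad.
Only numpy, scipy, OpenCV 4.12 (cv2) and the standard library are available. Lean on these libraries where they do the work, as an engineer would, in place of code of your own. Each camera call takes 0.05 s, during which the arm holds its last target. There are 200 camera calls.

TASK

Slide the stand's orange transport lock fully to its end stop, away from the yellow moisture meter, then lift the meter out and check the chopping board: bring the meter's steel tip onto the board inside the red-ringed mark, hold the meter square to the sloping board and press gently until the spring tip is about half-way in. Finish like that, still gripping the meter and keeping the tip pressed on the mark, with the lock still at its end stop; never press hard on the board, and leave the mug, toothpick dispenser, tin lid and wooden spoon where they are.

Things in the scene. Friction and masses are not known exactly. Their poses are not given: they have to be found in the camera images.
- stand: grey storage stand fixed on the counter, a block 84 mm (x) by 200 mm (y), top 75 mm high; origin at the centre of its underside. A 28 by 30 mm vertical well in its top, centred at y = -50 mm in its frame, takes the meter's nose; the lock's track lies on top on its +y half.
- lock (a joint): travel of the transport lock in m: it starts at 0 to 0.008 (tongue over the meter's shoulder plate, so the meter cannot be lifted) and ends at 0.036, its end stop. It slides along the stand's +y, away from the meter, with about 1.5 N of friction, and stays where it is left.
- lock_grip (a point): the lock's orange upright grip: centre of its block, 16 mm (x, across the slide) by 24 mm (y, along the slide) by 34 mm high, from 89 to 123 mm above the counter; this point is 107 mm above the counter and moves with the lock. Axes as the stand's: y is the way to slide it. The orange plate below the grip has its top at 90 mm.
- meter: the loose moisture meter (0.14 kg). Origin at the centre of the underside of its shoulder plate, z along the meter from tip to handle; it starts upright in the stand with the plate lying on the stand's top, and x, y as the stand's. Black shoulder plate 44 (x) by 72 (y) by 8 mm thick; above it the yellow handle, below it a black round nose 24 mm in diameter and 50 mm long, and the steel tip, 10 mm in diameter, which stands 14 mm further out.
- meter_grip (a point): middle of the meter's yellow handle, 28 mm (x) by 40 mm (y) by 75 mm high, 45 mm above the meter's origin (120 mm above the counter at the start; handle top at 158 mm, shoulder plate top at 83 mm). Axes as meter. To take the meter out lift it straight up at least 70 mm.
- tip_end (a point): rounded outer end of the meter's steel tip, on the meter's axis, 109 mm below meter_grip when not pressed in; moves with the tip. Axes as meter.
- tip (a joint): how far the spring tip is pressed into the nose, m: 0 free, 0.012 fully in (rigid from there). Spring of 400 N/m with 0.8 N preload: about 3.2 N at half-way, 0.006.
- board: wooden chopping board fixed on a steel-wire drying rack; origin on the counter under the board's middle. The board is 200 mm (up the slope) by 240 mm (along y) by 18 mm; its upper face slopes at 0.32 rad, rising towards +x of this frame, and is 58 mm above the counter at its middle (27 mm at the low edge, 89 mm at the high one). It does not give.
- spot (a point): centre of the mark on the board's upper face: white disc 22 mm in diameter inside a red ring 32 mm across, with a small red dot in the centre, half-way up the slope. z points out of the board, square to its face (tilted 0.32 rad from vertical); y is level.
- mug: loose green mug, 76 mm in diameter, 90 mm high; origin at the centre of its underside, handle on its +y side.
- dispenser: loose clear push dispenser of toothpicks with a red push knob, 44 mm in diameter, 82 mm high; origin at the centre of its underside.
- tin_lid: loose steel tin lid, 90 mm in diameter, 12 mm high; origin at the centre of its underside.
- spoon: loose wooden spoon lying on the counter along its own x, 240 mm long, bowl 36 mm wide at its +x end; origin under its middle.
Mind the look-alikes: they are no part of the job. There is more than one size of the meter; the job needs the smallest.

How it is judged:
By the outcome, as a careful person would: the job done as asked, in the order asked, and still so for the second after the job is handed in, while the arm keeps its last pose, push and grip.
It also fails if it takes over 51 s, if anything falls off the work surface, if the arm or the gripper's body presses on something with over 40 N, if the wrist force passes 120 N, or if a joint passes its speed limit or range.

## Working session

There is one attempt and no reset: what is moved stays moved. The work goes in short steps, Python scripts to look and compute and a shell command to move; the robot and the scene stay as the last step left them, time stands still between calls to the robot, and variables do not carry over. Pictures are saved under pics/ and viewed, at most 10 in all, crops included, and the job is handed in when it is done.

```bash
ls; mkdir -p pics; cat > h.py <<'E'
import numpy as np,cv2
from cell import *
def snap(n,f):
    i=camera_info(n); p,d=camera(n); np.savez('pics/'+f,p=p,d=d,K=i["intrinsics"],T=i["world_from_camera"]); cv2.imwrite('pics/'+f+'.png',p[:,:,::-1]); return p,d
def load(f):
    z=np.load('pics/'+f+'.npz'); return z['p'],z['d'],z['K'],z['T']
def cloud(f):
    p,d,K,T=load(f); v,u=np.mgrid[0:400,0:640]
    c=np.stack([(u-K[0,2])/K[0,0]*d,(v-K[1,2])/K[1,1]*d,d,np.ones_like(d)],-1)
    return p,d,(c@T.T)[...,:3]
E
python3 - <<'E'
from h import *
print(read_state(),grip_point_offset)
for n in("scene","side"): snap(n,n+"0")
E
```

```text
pics
{'clock': 0.0, 'joints': array([ 1.23639094e+00,  3.00473939e-01,  1.52157673e+00, -1.06769604e-05,
        1.32066762e+00, -6.66394462e-02]), 'qd': array([-4.14247337e-04,  4.11364260e-04, -1.85054412e-05, -1.03721563e-04,
        1.81549422e-04, -4.21391333e-04]), 'effort': array([-3.80576123e-03, -5.31789351e+01, -3.52742457e+01,  7.06650387e-02,
        2.43756064e-02, -1.08206891e-04]), 'eef_pos': array([145.46099938, 530.15379634, 204.88660551]), 'eef_rot': array([-3.14046883e+00, -6.46373021e-05,  2.87382933e+00]), 'wrist_force': array([ 0.44515232, -0.32278396,  0.10055987]), 'moment': array([0.00383209, 0.09238842, 0.0167605 ]), 'finger_force': 0.0, 'finger_gap': 94.4948401404936} 18.8
```

View pics/scene0.png

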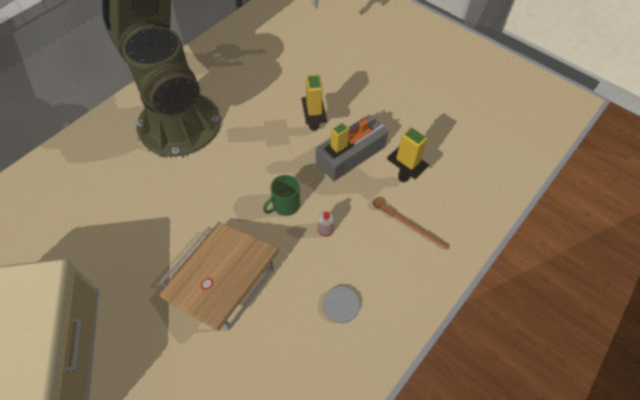

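View pics/side0.png

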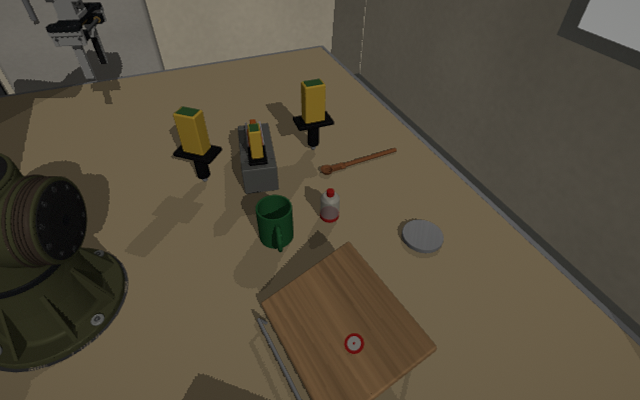

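The scene view shows the stand with the small meter (340,138) and its orange lock (365,130). Larger look-alike meters are at (315,100) and (410,150), the mark is at (207,284), and the mug, dispenser, lid and spoon are between. The side view shows the stand at (255,155) and the mark at (354,343).

```bash
python3 - <<'E'
from h import *
for f,bx in(("scene0",[(315,395,115,178),(160,282,222,330),(195,220,272,296)]),("side0",[(235,280,115,195),(258,438,240,395),(340,368,330,356)])):
    p,d,X=cloud(f); h=cv2.cvtColor(p,cv2.COLOR_RGB2HSV).astype(int); H,S,V=h[...,0],h[...,1],h[...,2]
    def box(b): m=np.zeros(d.shape,bool); m[b[2]:b[3],b[0]:b[1]]=1; return m&(d>0)
    st=box(bx[0]); z=X[...,2]
    def rep(n,m):
        q=X[m]
        if len(q)<5: print(n,len(q));return
        r=cv2.minAreaRect(q[:,:2].astype(np.float32)); print(f,n,len(q),'mean',q.mean(0).round(1),'z',np.percentile(q[:,2],[2,98]).round(1),'rect',np.round(r[0],1),np.round(r[1],1),round(r[2],2))
    rep('standtop',st&(abs(z-75)<5)&(S<90)); rep('stand all',st&(z>15)&(z<82)&(S<90))
    rep('yellow',st&(H>20)&(H<32)&(S>150)&(z>90)); rep('metertop',st&(z>152)&(z<166))
    rep('orange grip',st&(H<15)&(S>150)&(z>95)); rep('orange top',st&(H<15)&(S>150)&(z>118)&(z<128))
    b=box(bx[1])&(H>5)&(H<25)&(S>60)&(z>24)&(z<93)
    q=X[b]; c=q.mean(0)
    for _ in range(8):
        n=np.linalg.svd(q-c,full_matrices=False)[2][2]; r=(X[b]-c)@n; q=X[b][abs(r)<3]; c=q.mean(0)
    n*=np.sign(n[2]); print('board n',n,'tilt',np.arccos(n[2]),'downhill az',np.arctan2(n[1],n[0])); 
    rr=cv2.minAreaRect(((q-c)@np.linalg.svd(q-c,full_matrices=False)[2][:2].T).astype(np.float32)); print(rr)
    m=box(bx[2])&((H<8)|(H>172))&(S>130); rep('ring',m); u=np.argwhere(m); print(u.mean(0))
E
cat > /dev/null; python3 - <<'E'
import cv2
a=cv2.imread('pics/scene0.png')[90:190,280:440]; cv2.imwrite('pics/crop1.png',cv2.resize(a,(800,500),interpolation=cv2.INTER_CUBIC))
E
```

```text
scene0 standtop 851 mean [481.1 236.6  74.8] z [70.4 79.5] rect [470.2 245.2] [202.3  87.1] 79.11
scene0 stand all 1739 mean [484.6 225.5  60.2] z [17.2 81. ] rect [427.2 253.4] [203.3 176.4] 78.78
scene0 yellow 275 mean [466.8 187.1 126.9] z [ 91.9 158.7] rect [410.8 200. ] [ 40.4 131.6] 83.16
scene0 metertop 139 mean [461.6 194.5 157.6] z [152.6 161.6] rect [460.6 196.8] [41.7 30.4] 80.43
scene0 orange grip 84 mean [479.1 276.9 114.3] z [ 96.5 125.4] rect [473.9 264.6] [54.1 15.5] 75.1
scene0 orange top 39 mean [478.5 279.6 121.8] z [118.3 125.3] rect [477.5 279.2] [21.  14.8] 77.49
board n [-0.31070407 -0.04291302  0.94953749] tilt 0.319038312996483 downhill az -3.0043455409253217
((6.041603088378906, 4.5505828857421875), (203.95912170410156, 240.0211944580078), 89.75302124023438)
scene0 ring 22 mean [ 473.3 -310.9   59.6] z [53.2 65.1] rect [ 473.2 -312. ] [23.6 30.2] 6.24
[283.5        207.59090909]
side0 standtop 882 mean [465.9 225.5  76. ] z [71.6 78.7] rect [470.5 247.1] [204.5  84. ] 79.0
side0 stand all 1506 mean [459.9 194.8  62.7] z [17.8 78.8] rect [470.5 246.8] [205.3  84. ] 78.93
side0 yellow 312 mean [457.2 181.5 127.4] z [ 91.5 159.6] rect [465.9 228.6] [105.   27.7] 80.07
side0 metertop 137 mean [460.1 193.3 158.7] z [153.  161.4] rect [460.7 197.8] [41.2 27.3] 80.17
side0 orange grip 24 mean [476.6 279.3 123.4] z [121.5 124.9] rect [475.8 235.2] [114.5  13.2] 89.29
side0 orange top 24 mean [476.6 279.3 123.4] z [121.5 124.9] rect [475.8 235.2] [114.5  13.2] 89.29
board n [-0.31126107 -0.04368454  0.94931987] tilt 0.3197314352696854 downhill az -3.00215645925323
((10.075614929199219, -6.2163848876953125), (239.6422119140625, 211.61544799804688), 18.799530029296875)
side0 ring 166 mean [ 471.2 -310.6   59.4] z [53.8 64.3] rect [ 471.  -310.2] [29.1 31.3] 9.03
[343.04819277 353.91566265]
```

View pics/crop1.png

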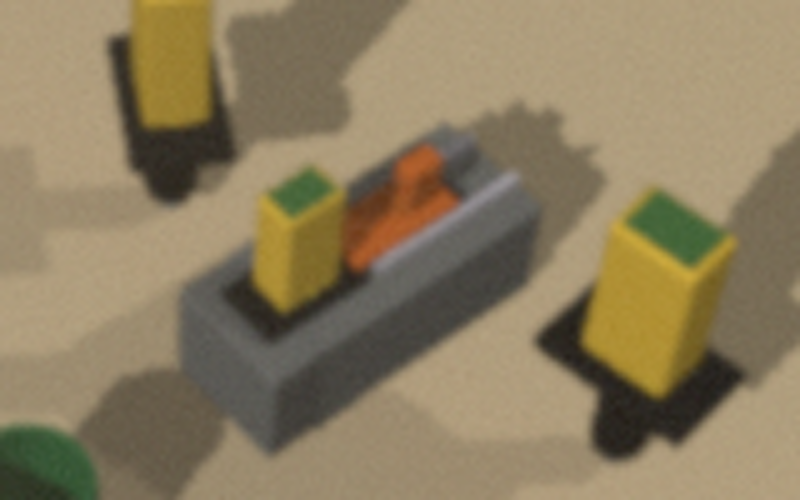

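The crop shows the small meter with its green cap at (305,190), the lock grip at (418,180) and its track. Next I check the obstacle positions and heights.

```bash
python3 - <<'E'
from h import *
p,d,X=cloud("scene0"); 
m=(d>0)&(X[...,2]>20)&(X[...,0]>180)
n,l,s,c=cv2.connectedComponentsWithStats(m.astype(np.uint8))
for i in range(1,n):
    if s[i,4]>40: q=X[l==i]; print(c[i].round(),s[i,4],np.percentile(q,[1,99],axis=0).round())
R=[cos:=np.cos(np.radians(-11)),np.sin(np.radians(-11))]
print(camera_info("wrist"))
E
```

```text
[314. 103.] 976 [[281. 196.  26.]
 [379. 271. 207.]]
[350. 145.] 2549 [[417. 141.  22.]
 [528. 341. 160.]]
[409. 155.] 1359 [[591. 238.  26.]
 [686. 293. 206.]]
[283. 194.] 929 [[404. -72.  21.]
 [477.  34.  93.]]
[326. 222.] 316 [[554. -14.  21.]
 [594.  26.  84.]]
[219. 275.] 6678 [[ 370. -393.   27.]
 [ 574. -151.   90.]]
[185. 255.] 186 [[ 343. -376.   21.]
 [ 373. -195.   33.]]
[ 46. 331.] 12576 [[ 195. -722.   25.]
 [ 464. -495.  193.]]
{'intrinsics': array([[284.05712176,   0.        , 318.20345936],
       [  0.        , 284.05712176, 202.36880133],
       [  0.        ,   0.        ,   1.        ]]), 'world_from_camera': array([[ 2.64703883e-01,  9.37066201e-01,  2.27681334e-01,
         7.90612319e+01],
       [ 9.64327750e-01, -2.56739613e-01, -6.44729463e-02,
         5.48086038e+02],
       [-1.96060128e-03,  2.36625668e-01, -9.71598914e-01,
         3.85690627e+02],
       [ 0.00000000e+00,  0.00000000e+00,  0.00000000e+00,
         1.00000000e+00]])}
```

```bash
python3 - <<'E'
from h import *
for f in("scene0","side0"):
    p,d,X=cloud(f); m=(d>0)&(X[...,2]>180)&(X[...,2]<215)&(X[...,0]>200)&(X[...,1]>100)&(X[...,1]<400)
    for k in (m&(X[...,0]<480),m&(X[...,0]>480)): q=X[k]; print(f,np.percentile(q,[1,99],axis=0).round(),cv2.minAreaRect(q[q[:,2]>200][:,:2].astype(np.float32)))
E
python3 -m handwheel '.6 0 .8 -1 0;.8 -.2 .5 -1 0;.8 -.4 0 -1 0;.8 -.5 0 -1 0;.8 -.5 0 -1 0;.8 -.5 0 -1 0;.7 -.5 0 -1 0;.7 -.6 0 -1 0;.6 -.7 0 -1 .2;.6 -.7 0 -1 .3;.6 -.7 0 -1 .4;.5 -.6 0 -1 .4' 15
```

```text
scene0 [[303. 215. 182.]
 [358. 270. 208.]] ((327.90667724609375, 244.2727813720703), (38.270408630371094, 57.59906768798828), 50.227577209472656)
scene0 [[611. 248. 181.]
 [666. 287. 207.]] ((637.94140625, 268.5140380859375), (37.745731353759766, 54.15412139892578), 89.55513000488281)
side0 [[298. 216. 181.]
 [359. 268. 206.]] ((327.93096923828125, 246.06198120117188), (38.019134521484375, 53.91228485107422), 47.90966796875)
side0 [[ 611.  151.  180.]
 [1684.  395.  214.]] ((1153.699951171875, 325.05096435546875), (242.91339111328125, 1070.815673828125), 84.65830993652344)
clock: 1.1
eef_pos: [478.7, 292.4, 257.1]
eef_rot: [-3.141, 0.0, 1.822]
wrist_force: [0.3, 0.2, 0.4]
finger_gap: 70.9
finger_force: 0.0
```

```bash
python3 -m handwheel '0 -.2 -.5 -1 .4;0 -.14 -.5 -1 .4;-.03 0 -.5 -1 .4;0 0 -.5 -1 .4;0 0 -.5 -1 .4;0 0 -.5 -.08 .4;0 0 -.5 0 .4;0 0 -.4 0 .4;0 0 -.16 0 .4;0 0 0 0 .4' 15
python3 - <<'E'
from h import *
snap("wrist","w1")
E
```

```text
clock: 1.93
eef_pos: [475.6, 280.4, 93.6]
eef_rot: [-3.139, 0.002, 1.383]
wrist_force: [-1.1, -0.0, -0.2]
finger_gap: 56.0
finger_force: 0.0
```

View pics/w1.png

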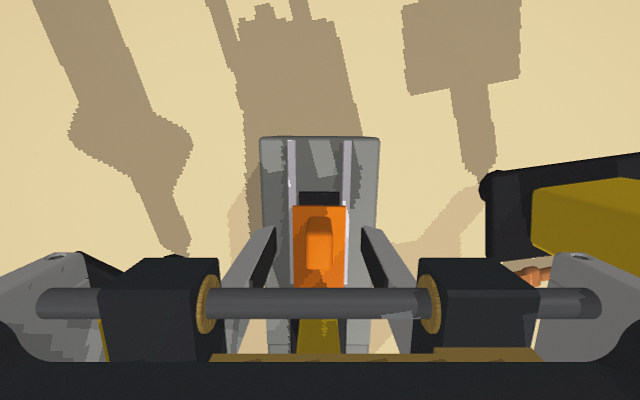

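The wrist view shows the lock grip (320,245) centred between the fingertips (270,245 and 370,245). I close on it.

```bash
python3 -m handwheel '0 0 0 0 .9;0 0 0 0 .9;0 0 0 0 .9;0 0 0 0 .9;0 0 0 0 .9;0 0 0 0 .9' 15
python3 -m handwheel '.02 .1 0 0 .9;.04 .2 0 0 .9;.04 .2 0 0 .9;.04 .2 0 0 .9;0 0 0 0 .9;0 0 0 0 .9'
```

```text
clock: 2.48
eef_pos: [476.4, 280.8, 95.3]
eef_rot: [3.141, -0.0, 1.383]
wrist_force: [-0.4, 0.4, -0.3]
finger_gap: 19.8
finger_force: 0.0
clock: 2.98
eef_pos: [481.7, 309.8, 95.2]
eef_rot: [-3.141, -0.001, 1.384]
wrist_force: [-4.7, 1.3, 3.9]
finger_gap: 16.1
finger_force: 15.0
```

```bash
python3 -m handwheel '.01 .05 0 0 .9;.01 .05 0 0 .9;0 0 0 0 .9'
python3 -m handwheel '.01 .05 0 0 .9;.01 .05 0 0 .9;0 0 0 0 .9'
python3 -m handwheel '.01 .05 0 0 .9;.01 .05 0 0 .9;0 0 0 0 .9'
python3 -m handwheel '.01 .05 0 0 .9;.01 .05 0 0 .9;0 0 0 0 .9'
```

```text
clock: 3.23
eef_pos: [482.1, 311.3, 94.9]
eef_rot: [-3.14, 0.004, 1.383]
wrist_force: [-9.4, -13.8, 8.9]
finger_gap: 15.8
finger_force: 15.0
clock: 3.48
eef_pos: [482.6, 314.3, 94.4]
eef_rot: [-3.139, 0.006, 1.383]
wrist_force: [-10.1, -19.5, 7.1]
finger_gap: 15.9
finger_force: 15.0
clock: 3.73
eef_pos: [483.3, 318.1, 94.0]
eef_rot: [-3.139, 0.007, 1.383]
wrist_force: [-8.1, -20.0, 4.7]
finger_gap: 15.7
finger_force: 15.0
clock: 3.98
eef_pos: [484.1, 321.9, 93.6]
eef_rot: [-3.138, 0.007, 1.383]
wrist_force: [-7.5, -20.0, 2.2]
finger_gap: 16.0
finger_force: 15.0
```

```bash
python3 -m handwheel '0 0 0 0 .3;0 0 0 0 .3;0 0 .4 0 .3;0 0 .6 0 .3;0 0 .8 0 .3;0 0 .5 0 .3;-.1 -.6 0 0 .3;-.14 -.75 0 0 .3;-.14 -.75 0 0 .3;-.14 -.75 0 0 .3;-.05 -.28 0 0 .3;0 0 0 0 .3'
python3 - <<'E'
from h import *
snap("scene","s2"); p,d,X=cloud("s2")
h=cv2.cvtColor(p,cv2.COLOR_RGB2HSV).astype(int);z=X[...,2]
m=np.zeros(d.shape,bool); m[90:200,300:420]=1
m&=(h[...,0]<15)&(h[...,1]>150)&(z>115)&(z<128); q=X[m]; print(len(q)); 
if len(q)>4: c=cv2.minAreaRect(q[:,:2].astype(np.float32)); print(c, (np.array(c[0])-[470.3,246.2])@[.191,.982])
snap("wrist","w2")
E
```

```text
clock: 4.98
eef_pos: [462.5, 198.1, 187.6]
eef_rot: [3.14, -0.001, 1.381]
wrist_force: [-0.2, -0.9, 0.6]
finger_gap: 65.6
finger_force: 0.0
36
((482.76824951171875, 308.0753479003906), (20.51056480407715, 14.926101684570312), 74.60741424560547) 63.143027294921886
```

View pics/w2.png

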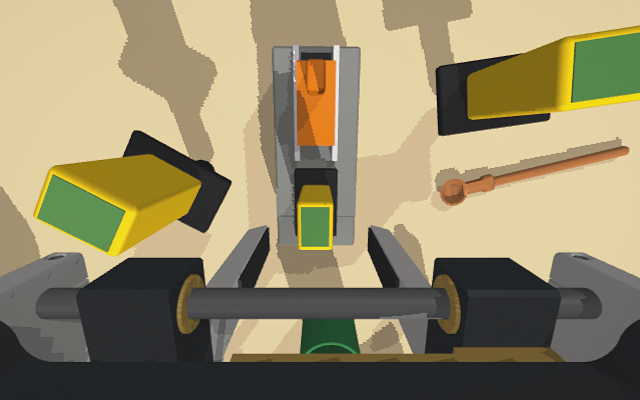

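The wrist view shows the lock's plate clear of the meter's shoulder plate and against the far end (315,75). The meter's cap (315,225) is centred between the fingertips. I descend and grasp.

```bash
python3 -m handwheel '-.03 -.02 -.6 0 .3;0 0 -.6 0 .3;0 0 -.5 0 .3;0 0 -.3 0 .3;0 0 -.16 0 .3;0 0 0 0 .8;0 0 0 0 .8;0 0 0 0 .8;0 0 0 0 .8;0 0 0 0 .8;0 0 0 0 .8;0 0 0 0 .8' 10
python3 -m handwheel '0 0 .2 0 .8;0 0 .4 0 .8;0 0 .4 0 .8;0 0 .1 0 .8;0 0 0 0 .8'
```

```text
clock: 6.08
eef_pos: [461.3, 198.9, 101.1]
eef_rot: [3.141, -0.0, 1.383]
wrist_force: [-1.3, -0.3, 3.9]
finger_gap: 28.0
finger_force: 10.0
clock: 6.5
eef_pos: [461.6, 198.9, 145.8]
eef_rot: [3.14, -0.001, 1.383]
wrist_force: [0.4, 0.4, -2.6]
finger_gap: 27.9
finger_force: 10.0
```

```bash
python3 -m handwheel '0 0 -.2 0 .8;-.02 -.1 0 0 .8;-.03 -.15 0 0 .8;-.03 -.15 0 0 .8;0 0 0 0 .8' 8
python3 -m handwheel '-.03 -.15 0 0 .8;-.03 -.18 0 0 .8;0 0 0 0 .8;0 0 0 0 .8'
python3 - <<'E'
from h import *
snap("side","d3"); 
a=cv2.imread('pics/d3.png')[60:240,160:400]; cv2.imwrite('pics/d3c.png',cv2.resize(a,(800,600),interpolation=cv2.INTER_CUBIC))
E
```

```text
clock: 6.92
eef_pos: [457.6, 181.7, 136.3]
eef_rot: [-3.141, 0.001, 1.383]
wrist_force: [0.3, -0.3, -1.8]
finger_gap: 28.3
finger_force: 8.0
clock: 7.25
eef_pos: [455.6, 169.1, 136.8]
eef_rot: [3.141, 0.0, 1.383]
wrist_force: [0.6, -0.3, -1.9]
finger_gap: 27.9
finger_force: 8.0
```

View pics/d3c.png

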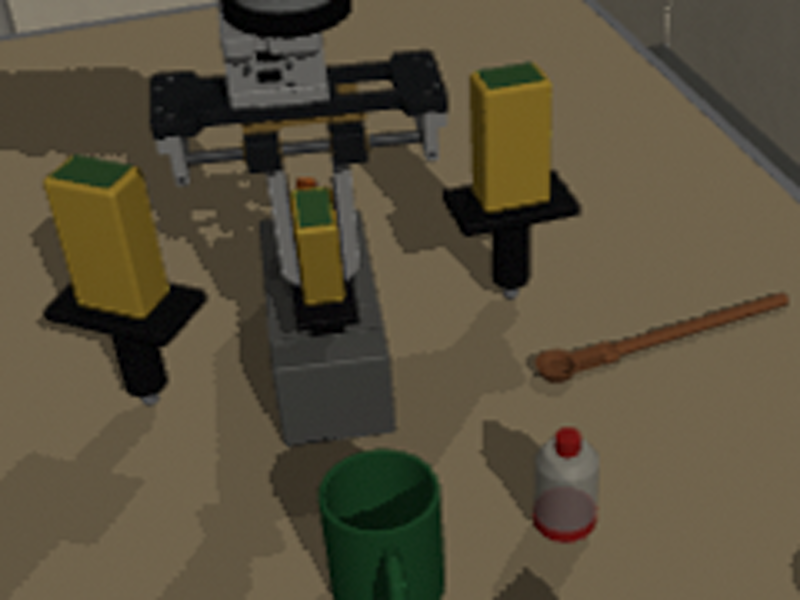

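The crop shows the meter (320,245) in the fingers with its nose end still at the well. I measure its tilt from depth.

```bash
cat >> h.py <<'E'
def planefit(q,tol=1.5):
    c=q.mean(0); r=q
    for _ in range(15):
        n=np.linalg.svd(r-c,full_matrices=False)[2][2]; k=abs((q-c)@n); r=q[k<max(tol,np.percentile(k,50))]; c=r.mean(0)
    return n,c,len(r)
def meter(f,lo,hi):
    p,d,X=cloud(f); h=cv2.cvtColor(p,cv2.COLOR_RGB2HSV).astype(int)
    H,S=h[...,0],h[...,1]; b=(d>0)&np.all((X>lo)&(X<hi),-1)
    for n,m in(('yel',b&(H>20)&(H<33)&(S>140)),('grn',b&(H>45)&(H<85)&(S>80)),('black',b&(h[...,2]<45))):
        if m.sum()>15: nn,c,k=planefit(X[m]); print(f,n,m.sum(),k,'n',nn.round(3),'c',c.round(1),'pix',np.argwhere(m).mean(0).round())
        else: print(f,n,m.sum())
E
python3 - <<'E'
from h import *
snap("scene","s3"); snap("wrist","w3")
for f in("d3","s3","w3"): meter(f,[405,100,85],[505,235,205])
E
```

```text
d3 yel 340 242 n [-0.197 -0.947 -0.256] c [454.3 157.2 153.2] pix [137. 255.]
d3 grn 84 66 n [-0.022 -0.245  0.969] c [455.1 165.4 192.8] pix [122. 253.]
d3 black 178 89 n [-0.098 -0.431  0.897] c [453.9 158.6 112.6] pix [152. 258.]
s3 yel 79 58 n [-0.097 -0.964 -0.248] c [457.9 154.2 156. ] pix [137. 329.]
s3 grn 19 12 n [-0.15   0.235  0.96 ] c [452.3 157.1 190.2] pix [128. 329.]
s3 black 19 14 n [ 0.908 -0.198 -0.37 ] c [474.9 177.6 105.6] pix [148. 338.]
w3 yel 4171 3438 n [-0.181 -0.948 -0.262] c [459.7 191.7 171.4] pix [229. 318.]
w3 grn 1229 1226 n [-0.047 -0.262  0.964] c [456.1 173.3 196.2] pix [274. 318.]
w3 black 1974 987 n [ 0.207 -0.84  -0.501] c [461.6 208.4 133.9] pix [184. 313.]
```

```bash
python3 -m handwheel '-.02 -.12 0 0 .8;0 0 0 0 .8;0 0 0 0 .8'
python3 - <<'E'
from h import *
snap("wrist","w4"); meter("w4",[405,100,85],[505,235,205])
E
```

```text
clock: 7.65
eef_pos: [454.7, 164.6, 136.7]
eef_rot: [3.142, 0.0, 1.383]
wrist_force: [0.6, 0.0, -3.2]
finger_gap: 28.0
finger_force: 8.0
w4 yel 4358 3642 n [0.18  0.939 0.293] c [458.9 187.5 171.6] pix [228. 318.]
w4 grn 1190 1189 n [ 0.051  0.292 -0.955] c [455.2 168.2 196.1] pix [274. 318.]
w4 black 2051 1025 n [ 0.204 -0.825 -0.526] c [460.8 205.5 135.1] pix [182. 313.]
```

```bash
python3 -m handwheel '-.01 -.05 0 0 .8;0 0 0 0 .8;0 0 0 0 .8'
python3 - <<'E'
from h import *
snap("wrist","w5"); meter("w5",[405,100,85],[505,235,205])
E
```

```text
clock: 7.95
eef_pos: [454.3, 162.8, 136.6]
eef_rot: [3.142, -0.0, 1.383]
wrist_force: [-0.0, 1.1, -0.7]
finger_gap: 27.9
finger_force: 8.0
w5 yel 4421 3711 n [-0.178 -0.935 -0.308] c [458.6 185.8 171.8] pix [227. 318.]
w5 grn 1188 1187 n [-0.06  -0.304  0.951] c [454.8 166.3 196.1] pix [274. 318.]
w5 black 2006 1003 n [ 0.209 -0.818 -0.537] c [460.6 204.5 136.1] pix [181. 313.]
```

```bash
python3 -m handwheel '0 0 0 0 .8;0 0 .3 0 .8;0 0 .7 0 .8;0 0 .7 0 .8;0 0 .55 0 .8;0 -.4 0 -.5 .8;0 -.8 0 -1 .8;0 -.9 0 -1 .8;0 -.9 0 -1 .8;0 -.9 0 -1 .8;0 -.9 0 -1 .8;0 -.9 0 -1 .8' 25
python3 -m handwheel '-.1 -.9 0 -1 .8;-.1 -.9 0 -1 .8;-.1 -.9 0 -1 .8;-.1 -.9 0 -1 .8;-.1 -.9 0 -1 .8;-.08 -.9 0 -1 .8;0 -.8 0 -1 .8;0 -.5 0 -.76 .8;0 -.38 0 0 .8;0 0 0 0 .8;0 0 0 0 .8'
python3 - <<'E'
from h import *
snap("wrist","w6"); meter("w6",[350,-420,150],[520,-210,320])
snap("side","d6")
E
```

```text
clock: 9.0
eef_pos: [453.8, -67.0, 226.8]
eef_rot: [3.141, 0.0, 0.812]
wrist_force: [1.4, -0.1, -1.7]
finger_gap: 28.3
finger_force: 25.0
clock: 9.92
eef_pos: [430.8, -348.6, 226.2]
eef_rot: [-3.141, 0.001, 0.138]
wrist_force: [0.3, -0.1, -1.3]
finger_gap: 27.9
finger_force: 25.0
w6 yel 4446 3741 n [0.943 0.131 0.306] c [ 454.3 -345.9  261.3] pix [227. 318.]
w6 grn 1187 1185 n [ 0.302  0.042 -0.952] c [ 434.6 -348.5  285.6] pix [274. 318.]
w6 black 2473 1236 n [0.883 0.084 0.461] c [ 467.9 -343.6  232. ] pix [185. 318.]
```

View pics/d6.png

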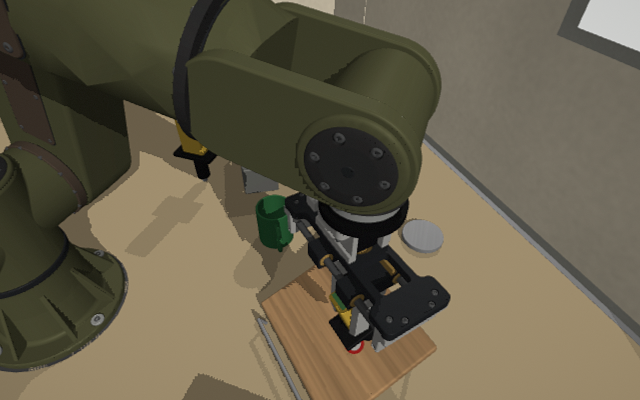

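The side view shows the meter tilted over the board, with the mark at (354,348) partly behind the plate. y overshot by about 32 mm. The tilt is 0.306–0.313 and the meter sits about 7 mm uphill in the grip. I hover close to the mark.

```bash
python3 -m handwheel '0 .3 -.1 0 .8;-.04 .3 -.3 0 .8;-.04 .2 -.5 0 .8;0 0 -.5 0 .8;0 0 -.3 0 .8;0 0 -.13 0 .8;0 0 0 0 .8;0 0 0 0 .8'
python3 - <<'E'
from h import *
for n in("scene","side","wrist"): snap(n,n+"7")
a=cv2.imread('pics/scene7.png')[240:320,155:265]; b=cv2.imread('pics/side7.png')[280:380,300:410]
o=np.vstack([cv2.resize(a,None,fx=3.5,fy=3.5,interpolation=2),np.zeros((0,385,3),np.uint8)])
o2=cv2.resize(b,None,fx=3.5,fy=3.5,interpolation=2); H=max(o.shape[0],o2.shape[0])
c=np.zeros((H,o.shape[1]+o2.shape[1],3),np.uint8); c[:o.shape[0],:o.shape[1]]=o; c[:o2.shape[0],o.shape[1]:]=o2
cv2.imwrite('pics/c7.png',c)
E
```

```text
clock: 10.68
eef_pos: [428.2, -316.2, 154.2]
eef_rot: [3.141, -0.0, 0.139]
wrist_force: [0.3, 0.1, -1.2]
finger_gap: 27.9
finger_force: 25.0
```

View pics/c7.png

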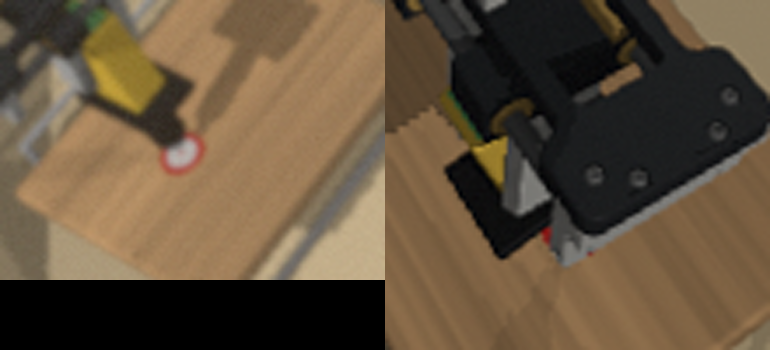

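The left crop (scene view) shows the nose just above the white disc, which is at about (182,152) in the crop. I zoom in with the predictions overlaid.

```bash
python3 - <<'E'
from h import *
p,d,K,T=load("scene7"); W=np.linalg.inv(T)
def pr(x): c=W@np.r_[x,1]; return (K@c[:3])[:2]/c[2]
tip=np.array([468.6,-310.6,71.2]); ax=np.array([-.305,-.0425,.951]); sp=np.array([471.5,-310.7,58.5])
print('tip',pr(tip),'noseend',pr(tip+14*ax),'spot',pr(sp),'+10mm x',pr(tip+[10,0,0])-pr(tip),'+10y',pr(tip+[0,10,0])-pr(tip))
x0,y0,s=185,255,16
a=cv2.resize(p[y0:y0+36,x0:x0+48,::-1],None,fx=s,fy=s,interpolation=cv2.INTER_CUBIC)
for x,c in((tip,(255,0,0)),(tip+14*ax,(0,255,0)),(sp,(255,0,255))):
    u=((pr(x)-[x0,y0]+.5)*s).astype(int); cv2.drawMarker(a,tuple(map(int,u)),c,0,14,1)
cv2.imwrite('pics/c7b.png',a)
meter("wrist7",[350,-420,90],[520,-210,260])
E
```

```text
tip [205.42190711 280.31095796] noseend [202.92923263 277.1641361 ] spot [207.21233982 283.16193883] +10mm x [2.92753984 2.58060737] +10y [ 3.12337562 -3.00133626]
wrist7 yel 4433 3712 n [0.942 0.132 0.308] c [ 451.8 -313.8  189.6] pix [227. 318.]
wrist7 grn 1183 1182 n [-0.307 -0.043  0.951] c [ 432.1 -316.3  214. ] pix [274. 318.]
wrist7 black 2844 1422 n [-0.926 -0.123 -0.356] c [ 474.4 -310.9  153. ] pix [196. 318.]
```

View pics/c7b.png

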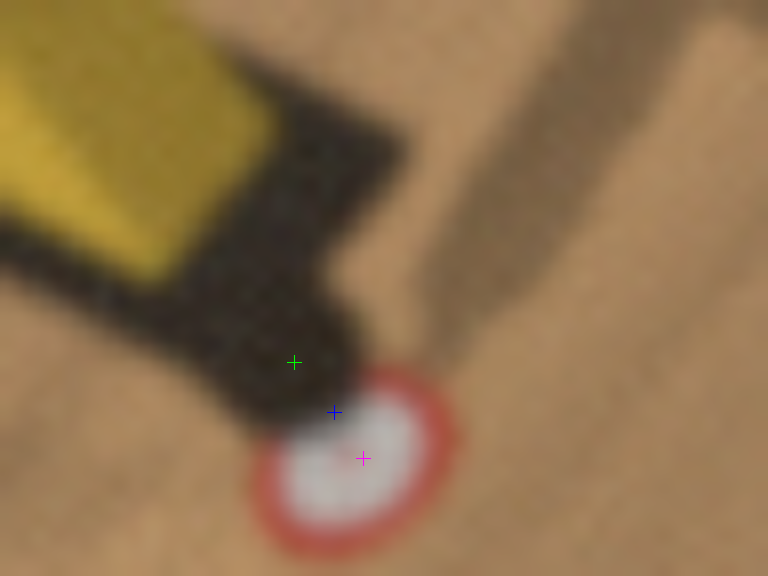

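Ring centre is about (355,460) and the grey tip about (325,425) in the crop, within about 2 mm of prediction. I approach along the meter's axis and watch the force.

```bash
python3 -m handwheel '.02 0 -.08 0 .8;.02 .01 -.08 0 .8;.01 0 -.08 0 .8;0 0 0 0 .8;0 0 0 0 .8'
python3 -m handwheel '.015 0 -.05 0 .8;0 0 0 0 .8;0 0 0 0 .8'
python3 -m handwheel '.015 0 -.05 0 .8;0 0 0 0 .8;0 0 0 0 .8'
```

```text
clock: 11.25
eef_pos: [429.9, -316.0, 143.6]
eef_rot: [-3.141, 0.0, 0.139]
wrist_force: [-0.8, -0.1, -1.0]
finger_gap: 28.2
finger_force: 25.0
clock: 11.5
eef_pos: [430.6, -316.1, 141.9]
eef_rot: [3.141, -0.0, 0.139]
wrist_force: [-0.8, 0.2, 0.4]
finger_gap: 27.8
finger_force: 25.0
clock: 11.75
eef_pos: [431.2, -316.1, 139.9]
eef_rot: [3.141, -0.0, 0.139]
wrist_force: [-0.9, -0.2, 1.3]
finger_gap: 27.8
finger_force: 25.0
```

```bash
python3 -m handwheel '.01 0 -.03 0 .8;0 0 0 0 .8;0 0 0 0 .8'|sed -n 2,4p; for i in 1 2 3 4 5 6; do python3 -m handwheel '0 0 0 0 .8' | grep -E "wrist|pos"; done
python3 - <<'E'
from h import *
for n in("scene","wrist"): snap(n,n+"8")
p,d,K,T=load("scene8")
a=cv2.resize(p[255:291,185:233,::-1],None,fx=16,fy=16,interpolation=cv2.INTER_CUBIC); cv2.imwrite('pics/c8.png',a)
meter("wrist8",[350,-420,75],[520,-210,250])
E
```

```text
eef_pos: [431.6, -316.0, 138.7]
eef_rot: [3.142, -0.0, 0.139]
wrist_force: [-0.6, 0.8, 2.4]
eef_pos: [431.6, -316.0, 138.7]
wrist_force: [-0.0, 0.6, 2.0]
eef_pos: [431.6, -316.0, 138.7]
wrist_force: [-0.7, 0.9, 2.3]
eef_pos: [431.6, -316.0, 138.7]
wrist_force: [0.8, 0.9, 1.1]
eef_pos: [431.6, -316.0, 138.7]
wrist_force: [-0.0, 0.3, 0.6]
eef_pos: [431.6, -316.0, 138.7]
wrist_force: [0.4, 0.3, 1.2]
eef_pos: [431.6, -316.0, 138.7]
wrist_force: [0.1, 0.7, 1.4]
wrist8 yel 4448 3722 n [-0.942 -0.132 -0.307] c [ 455.  -313.3  173.7] pix [227. 318.]
wrist8 grn 1189 1186 n [-0.302 -0.041  0.952] c [ 435.3 -315.9  198.1] pix [274. 318.]
wrist8 black 4541 2270 n [-0.988 -0.137 -0.069] c [ 466.1 -311.6  221.2] pix [226. 319.]
```

View pics/c8.png

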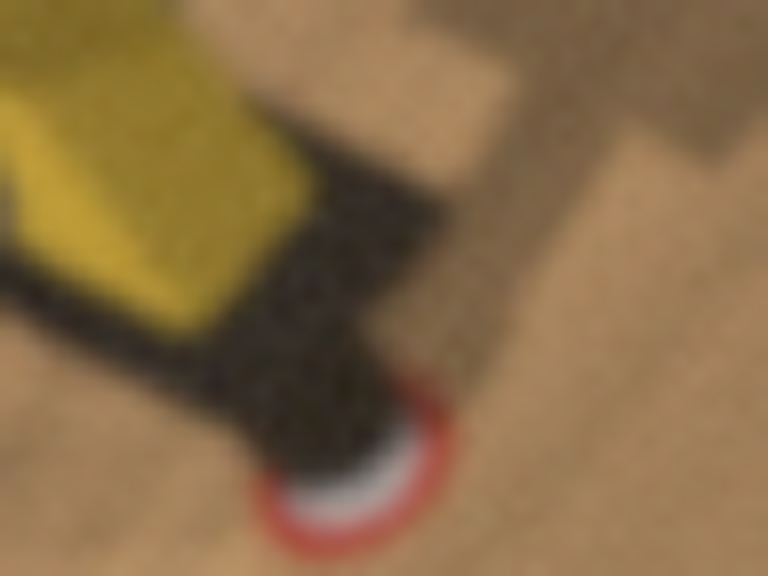

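```bash
python3 - <<'E'
from h import *
for f in("wrist7","wrist8"):
    p,d,X=cloud(f); h=cv2.cvtColor(p,cv2.COLOR_RGB2HSV).astype(int)
    S=np.array([471,-311,58.5]); nb=np.array([-.311,-.0435,.949])
    b=(d>0)&(abs((X-S)@nb)<9)&(abs(X[...,0]-471)<90)&(abs(X[...,1]+311)<100)&(h[...,2]>60)
    n,c,k=planefit(X[b]); n*=np.sign(n[2])
    g=(d>0)&(h[...,0]>45)&(h[...,0]<85)&(h[...,1]>80)&np.all((X>[350,-420,150])&(X<[520,-210,260]),-1)
    ng,cg,_=planefit(X[g]); ng*=np.sign(ng[2])
    print(f,b.sum(),k,'n',n.round(4),'spot off',((S-c)@n).round(2),'cap dist',((cg-c)@n).round(2),'ang',np.arccos(n@ng).round(4))
F=[]
for i in range(3): F.append(read_state()["wrist_force"])
print(F)
E
for i in 1 2 3 4 5 6; do python3 -m handwheel '0 0 0 0 .8' | grep -E "wrist"; done
```

```text
wrist7 30002 28827 n [-0.31   -0.0422  0.9498] spot off -1.36 cap dist 158.66 ang 0.0026
wrist8 33263 32079 n [-0.3097 -0.0423  0.9499] spot off -1.35 cap dist 142.56 ang 0.0078
[array([0.78574532, 1.42671339, 2.32286731]), array([0.78574532, 1.42671339, 2.32286731]), array([0.78574532, 1.42671339, 2.32286731])]
wrist_force: [0.6, 1.4, 0.8]
wrist_force: [0.6, -0.1, 2.2]
wrist_force: [-0.1, -0.3, 2.1]
wrist_force: [1.1, 0.9, 1.6]
wrist_force: [-0.0, 1.1, 2.1]
wrist_force: [0.6, -0.1, 1.2]
```

The zoom shows the nose end at about (335,435), which puts the tip at about (355,462), the ring's centre. The angle to the board is under 0.01 rad. Force says about 5.9 mm pressed in and the camera says about 4.4 mm, so I nudge slightly and hand in.

```bash
python3 -m handwheel '.004 0 -.014 0 .8;0 0 0 0 .8;0 0 0 0 .8;0 0 0 0 .8;0 0 0 0 .8'; python3 -c "
from cell import *
print(sign_off())"
```

```text
clock: 13.52
eef_pos: [431.7, -316.0, 138.1]
eef_rot: [3.142, -0.0, 0.139]
wrist_force: [-0.3, 0.5, 2.2]
finger_gap: 28.2
finger_force: 25.0
the job is handed in; nothing more can be done
None
```

I handed the job in at 13.5 s: the lock is at its end stop, and the meter is still gripped, within about 0.01 rad of square to the board, with its tip on the mark pressed in roughly 5–6 mm (estimated from force and depth readings, not measured directly).

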